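Set and lock the flash power pack

TASK

Turn the power knob on the flash power pack until its white pointer lines up with the red mark on the dial, then slide the orange-and-clear lock guard fully home over the knob so that the setting cannot change. The box of pins standing in the guard's way belongs in the free half of the steel tray: set it down there upright, and do not knock or shift the other things.

Things in the scene. Friction and masses are not known exactly. Their poses are not given: they have to be found in the camera images.
- pack: Fixed grey flash power pack, 180 (x) x 280 (y) x 100 mm tall; origin at the centre of its underside, z up; its flat top panel is 100 mm above the origin. Knob, dial, lock guard and (at the start) the pin box and the jar are on the panel. The knob's axis is at x = 0, y = -75 mm, and the guard slides along y, between two 5 mm high rails at x = +-47 mm.
- knob (a joint): Power knob angle, 0 to 4.71 rad, growing as it turns clockwise seen from above; stays where it is left (0.05 N m friction). At 0 the pointer is at +135 degrees from the pack's x axis (towards its y). It has to be turned clockwise by 0.5 to 2.8 rad.
- knob_grip (a point): Point on the knob's vertical axis, 23 mm above the panel. The black knob is a disc of 52 mm diameter whose top is 12 mm above the panel, carrying an upright grip bar 48 mm long (along the knob's x, centred on the axis), 14 mm thick, up to 36 mm above the panel.
- knob_pointer (a point): End of the knob's grip bar that carries the white pointer line, 26 mm from the axis, 23 mm above the panel; x axis points outward from the knob's axis.
- mark (a joint): Where the red mark stands on the dial, on the same scale as joint knob: the knob is set when both are equal. The mark cannot be moved.
- mark_tip (a point): Inner part of the red mark (a tab 12 x 7 x 3 mm on the dial face), 30 mm from the knob's axis, 4 mm above the panel; x axis points outward from the knob's axis.
- lock (a joint): Travel of the lock guard in m: 0 = parked at the pack's +y end, 0.130 = fully home over the knob (end stop). Slides along the pack's -y against about 2.5 N of friction and stays where it is left.
- lock_tab (a point): Top centre of the guard's orange tab, 84 mm above the panel. Tab: 12 mm thick along the slide (pack's y), 30 mm wide (x), 38 mm tall, on the guard's roof, which is 46 mm above the panel. The guard is a tunnel open at both ends, 84 wide (x) and 74 mm long (y), 40 mm clear inside, orange sides, clear roof; the tab stands 26 mm from its middle, on the side away from the knob.
- pinbox: Loose white, red and blue box of pins, 50 (x) x 38 (y) x 60 mm tall, about 0.12 kg; origin at the centre of its underside, z up. At the start it stands on the panel between the parked guard and the knob.
- tray: Fixed dark steel tray, 150 (x) x 190 (y) x 38 mm tall, walls and floor 4 mm; origin at the centre of its underside, z up. The lens fills its +y half; the -y half is free. It stands to the left or to the right of the pack.
- lens: Loose black camera lens standing in the tray, 66 mm diameter, 59 mm tall, origin at the centre of its underside. Leave it.
- camera: Loose black camera, 135 (y) wide, about 120 deep, 103 mm tall; origin under its body, lens towards -x. It stands on the other side of the pack from the tray. Leave it.
- jar: Loose small jar with a yellow cap, 38 mm diameter, 36 mm tall, on the back edge of the pack's panel; origin at the centre of its underside. Leave it.
- tape: Loose roll of grey tape lying flat behind the pack, 100 mm diameter, 48 mm tall; origin at the centre of its underside. Leave it.
- mug: Loose white mug, 76 mm diameter, 95 mm tall, handle at its +y; origin at the centre of its underside. Leave it.
- spray: Loose green bottle with a red cap, 56 mm diameter, 185 mm tall; origin at the centre of its underside. Leave it.
- pliers: Loose red-handled pliers lying flat, about 130 mm long and 11 mm high, behind the pack. Leave them.
Things that resemble listed ones, but are neither listed nor needed, are in the scene too. Of the things like the pinbox, leave any that is green, pink or turquoise; of the rest the larger one is meant.

How it is judged (in metres and radians):
On the way, in this order (a step that is already met when the one before it is completed fails the run):
1. with the lock guard still off the knob, the pointer is lined up with the red mark (angle between the x axis of knob_pointer and the x axis of mark_tip, either way round below 0.1 rad and horizontal distance between knob_pointer and mark_tip below 0.03 m and value of joint lock below 0.04 m), for 0.3 s.
2. the lock guard is slid fully home over the knob (value of joint lock above 0.125 m), for 0.2 s.
At the end, for the whole second after the job is handed in: The pointer is within 0.10 rad of the red mark, the lock guard is within 5 mm of its end stop over the knob, and the pin box stands upright (within 0.15 rad), at rest, on the floor of the tray's free half (angle between the x axis of knob_pointer and the x axis of mark_tip, either way round below 0.1 rad and horizontal distance between knob_pointer and mark_tip below 0.03 m and value of joint lock above 0.125 m and x of pinbox in the frame of tray between -0.055 and 0.055 m and y of pinbox in the frame of tray between -0.08 and 0 m and z of pinbox in the frame of tray below 0.012 m and angle between pinbox's own z axis and vertical below 0.15 rad and linear speed of pinbox below 0.02 m/s); the robot touches nothing.
It fails at once if another thing (camera, lens, jar, tape, mug, bottle or pliers) is shifted by more than 25 mm (distance of any of camera, lens, jar, tape, mug, spray, pliers from where it was at the start of the episode above 0.025 m).
It also fails if it takes over 72 s, if anything falls off the work surface, if the arm or the gripper's body presses on something with over 40 N, if the wrist force passes 120 N, or if a joint passes its speed limit or range.

ROBOT

A 6-joint arm with a two-finger parallel gripper is mounted at the origin on the work surface. World frame = base frame: x ahead of the robot, y to its left, z up, the work surface at z = 0. Lengths are in m, angles in degrees, forces in N, time in s.
With the tool pointing down it reaches from about 0.375 to 0.9 m from the base axis. Payload 3.1 kg.
Tool frame: the origin (TCP) lies at the very end of the fingers, on their centre line; the grasp point (between the pads) lies 19 mm behind it (bot.hold_point_z is the z of the grasp point in the tool frame, in m); z points along the fingers, y is the line along which they close (so a half turn about z gives the same grasp; the last joint's range is limited). The gripper opens to 87 mm and grips with 3 to 60 N. Pads are 19 mm wide; open, the fingers measure 117 mm over their backs; the gripper's body (75 mm by 190 mm) begins 51 mm behind the grasp point.
Start: joints at [-10.227, 30.224, 82.088, -0, 67.689, -10.227], TCP at [0.625, 0, 0.223] pointing down, gripper open.
Joint ranges: [-176.69, 176.69], [-43.24, 126.21], [12.49, 139.97], [-82, 262], [0, 151.66], [-163.58, 163.58]. Speed limits (degrees/s): [159.86, 159.86, 180, 180, 180, 180].

INTERFACE

Orientations are given as a 3x3 rotation matrix whose columns are the frame's x, y, z axes.
In Python, from rig import bot, capture, camera_model gives the robot as it stands.
- The arm moves only by the tool apply_moves, never from a script. Its argument "plan" is text: rows parted by semicolons, each of 6 numbers parted by spaces: the shift along the tool's x, y, z in units of 0.05 m (1.0 is 0.05 m), then the turn, a rotation vector about the tool's x, y, z in units of 360 degrees (1.0 is 360 degrees). In form: dx dy dz ax ay az; .... A call has 1 to 10 rows; each row shifts and turns the commanded pose from where the row before left it, along the tool's axes as they then stand; what a row does not reach is not made up. A row lasts 1/12 s, in which the tool goes at most 41.7 mm and 7.16 degrees, less where a joint would pass 70% of its speed; a pose out of reach is approached as far as the arm can. A call with a number of a shift or a turn outside -1 to 1 is refused whole. A call with a gripper value outside its range is refused whole. "gripper" is the gripper command: -1 is shut, 1 is fully open, values between are in proportion, set as the call begins (left out, the last holds). The fingers move at their own pace and stop on an object; the grip force is fixed at half the most. Time passes only in rows, so rows that do not move let the fingers close. It gives the time, the measured TCP pose, the force, the opening and the grip force at its end, in the units of the state.
- bot.read_state(): the state, without advancing time (a new reading comes with each control period).
- capture(name): name is "scene" or "side" or "wrist"; returns the picture (384x512x3 uint8, red, green, blue); there is no depth.
- camera_model(name): a dict with "vertical_fov" (degrees; the focal length in pixels is half the picture's height over the tangent of half this angle, whatever the lens; pixels are square), "cx", "cy" (the principal point, pixels), "position" and "rotation" of the camera in the world; the wrist camera has in their place "hand_eye" (4x4, takes a point from camera to tool coordinates, whose origin is the TCP and whose axes are the flange's). Camera axes: x right, y down, z forward; pixel columns grow to the right and rows downward; lengths in m; the calibration is good to about 2 mm. A picture is of the moment at which its call begins: read the wrist's pose just before it. camera_model takes no time and is no camera call.
- bot.hand_in(): hands the job in; it is judged then, once.
The state is a dict: "time_s": time; "joint_positions": joint angles; "qvel": joint speeds; "tau": joint torques, N m; "position": TCP position; "tcp_rot": TCP orientation; "force": force on the tool from outside, world axes, zero at the start; "moment": the same for the moment, N m; "opening": opening from 0.0 (shut) to 1.0 (fully open); "grasp_force": force on a finger pad.
Only numpy, scipy, OpenCV 4.12 (cv2) and the standard library are available. Lean on these libraries where they do the work, as an engineer would, in place of code of your own. Each camera call takes 0.05 s, during which the arm holds its last target. There are 200 camera calls.

## Working session

There is one attempt and no reset: what is moved stays moved. The work goes in short steps, Python scripts to look and compute and a tool call to move; the robot and the scene stay as the last step left them, time stands still between calls to the robot, and variables do not carry over. Pictures are saved under pics/ and viewed, at most 10 in all, crops included, and the job is handed in when it is done.

Besides the shell and the picture viewer there is one more tool, called after ">>>" as a command line: name --argument value ..., lists and objects as JSON in quotes. apply_moves: Moves the arm, as the interface text tells. Its arguments: {"type":"object","properties":{"plan":{"type":"string"},"gripper":{"type":"number"}},"required":["plan"]}

```bash
mkdir -p pics; ls
python3 - <<'E'
from rig import bot,capture,camera_model
import cv2,numpy as np
print(bot.read_state())
for n in("scene","side","wrist"):
    im=capture(n); cv2.imwrite(f"pics/{n}0.png",im[:,:,::-1]); print(n,camera_model(n))
a=[cv2.imread(f"pics/{n}0.png") for n in("scene","side")]
E
```

```text
pics
{'time_s': 0.0, 'joint_positions': array([-1.02263491e+01,  3.02774806e+01,  8.21539391e+01, -1.26464099e-03,
        6.76862041e+01, -1.02277032e+01]), 'qvel': array([ 0.01993438, -0.05642065,  0.01071   ,  0.04365348,  0.04130573,
        0.08564442]), 'tau': array([-5.45745443e-04, -4.40045428e+01, -1.76593530e+01,  6.32597599e-02,
        5.83207863e-02, -1.53719384e-04]), 'position': array([6.24306244e-01, 1.58617960e-04, 2.21601108e-01]), 'tcp_rot': array([[-3.16864842e-05,  9.99997951e-01, -2.02393429e-03],
       [ 9.99999940e-01,  3.23835416e-05,  3.44375265e-04],
       [ 3.44440102e-04, -2.02392325e-03, -9.99997893e-01]]), 'force': array([0.78863841, 0.42235524, 0.71512084]), 'moment': array([0.01357   , 0.02879941, 0.02204434]), 'grasp_force': 0.0, 'opening': 1.0021363919623205}
scene {'vertical_fov': 51.0059721120459, 'cx': 261.1319329737625, 'cy': 189.687028316898, 'position': array([1.19162636, 0.23599441, 0.83587939]), 'rotation': array([[-0.34623096,  0.67338801, -0.6532019 ],
       [ 0.93803477,  0.25936818, -0.22982366],
       [ 0.01465929, -0.69229816, -0.72146266]])}
side {'vertical_fov': 54.089458667218054, 'cx': 257.2182284305056, 'cy': 190.94781641957815, 'position': array([ 0.28529429, -0.65310047,  0.84121018]), 'rotation': array([[ 0.92235614, -0.28378318,  0.26215693],
       [-0.38603512, -0.64998858,  0.65459279],
       [-0.01536341, -0.70496947, -0.70907124]])}
wrist {'vertical_fov': 66.1450478821325, 'cx': 255.43776897014098, 'cy': 191.80186083916388, 'hand_eye': array([[ 1.23929288e-04, -9.61091251e-01, -2.76231048e-01,
         7.52293822e-02],
       [ 9.99999948e-01,  3.72087555e-05,  3.19183064e-04,
         2.76871403e-05],
       [-2.96485836e-04, -2.76231073e-01,  9.61091206e-01,
        -1.61856130e-01],
       [ 0.00000000e+00,  0.00000000e+00,  0.00000000e+00,
         1.00000000e+00]])}
```

View pics/scene0.png

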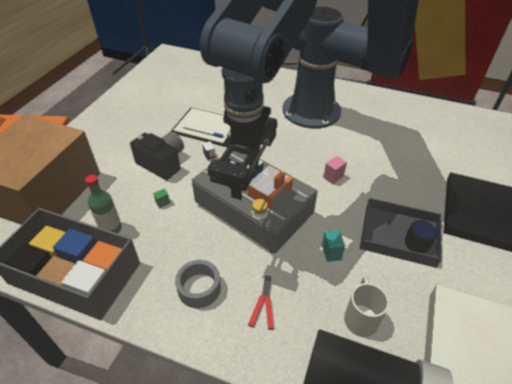

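View pics/side0.png

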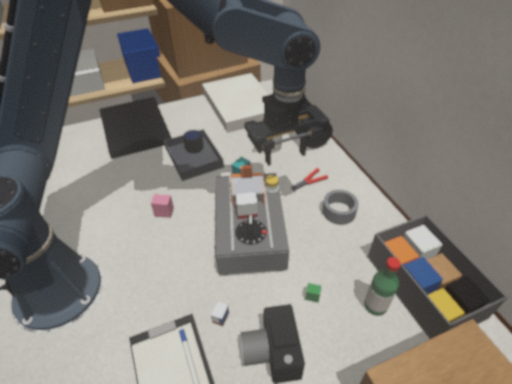

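View pics/wrist0.png

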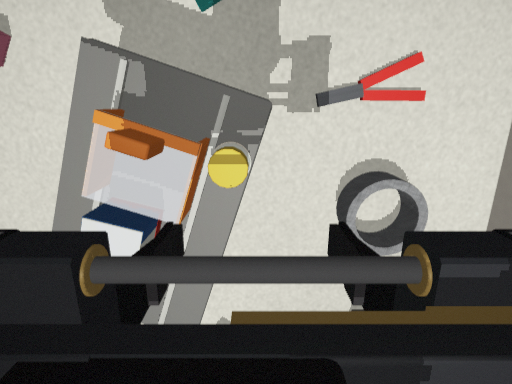

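```bash
cat > h.py <<'E'
from rig import bot,capture,camera_model
import cv2,numpy as np
def cam(n,s=None):
    m=camera_model(n); f=192/np.tan(np.radians(m["vertical_fov"]/2))
    K=np.array([[f,0,m["cx"]],[0,f,m["cy"]],[0,0,1]])
    if n!="wrist": return K,m["rotation"],m["position"]
    H=m["hand_eye"];R=s["tcp_rot"]
    return K,R@H[:3,:3],R@H[:3,3]+s["position"]
def px2w(c,uv,z):
    K,R,p=c; d=R@np.linalg.solve(K,[*uv,1]); return p+d*(z-p[2])/d[2]
def w2px(c,P):
    K,R,p=c; q=K@(R.T@(np.asarray(P)-p)); return q[:2]/q[2]
def save(n,name,crop=None,k=1):
    im=capture(n)[:,:,::-1]
    if crop: x0,y0,x1,y1=crop; im=im[y0:y1,x0:x1]
    im=cv2.resize(im,None,fx=k,fy=k,interpolation=cv2.INTER_CUBIC); cv2.imwrite(f"pics/{name}.png",im)
E
python3 - <<'E'
from h import *
s=bot.read_state(); w=cam("wrist",s); sd=cam("side"); sc=cam("scene")
print("wrist corners",px2w(w,(84,38),.1),px2w(w,(271,100),.1))
print("side corners: near L,R; far L",[px2w(sd,u,.1).round(3) for u in((217,259),(286,258),(218,178))])
print("knob",px2w(sd,(251,231),.112)); 
print("jar cap",px2w(w,(228,168),.136))
print("tray rim scene",[px2w(sc,u,.038).round(3) for u in((368,202),(442,214),(438,262),(361,247))])
print("lens top",px2w(sc,(424,230),.059),px2w(sd,(193,134),.059))
im=cv2.imread("pics/side0.png")[150:280,195:305]; sideim=cv2.resize(im,None,fx=4,fy=4,interpolation=cv2.INTER_CUBIC)
cv2.imwrite("pics/sidecrop.png",sideim)
E
```

```text
wrist corners [0.47497863 0.13318922 0.1       ] [0.63864482 0.0816179  0.1       ]
side corners: near L,R; far L [array([ 0.385, -0.14 ,  0.1  ]), array([ 0.535, -0.202,  0.1  ]), array([0.476, 0.125, 0.1  ])]
knob [ 0.48686434 -0.10262506  0.112     ]
jar cap [0.60096225 0.0253347  0.136     ]
tray rim scene [array([0.409, 0.265, 0.038]), array([0.382, 0.455, 0.038]), array([0.541, 0.454, 0.038]), array([0.563, 0.275, 0.038])]
lens top [0.47315764 0.4099438  0.059     ] [0.47785875 0.41505326 0.059     ]
```

View pics/sidecrop.png

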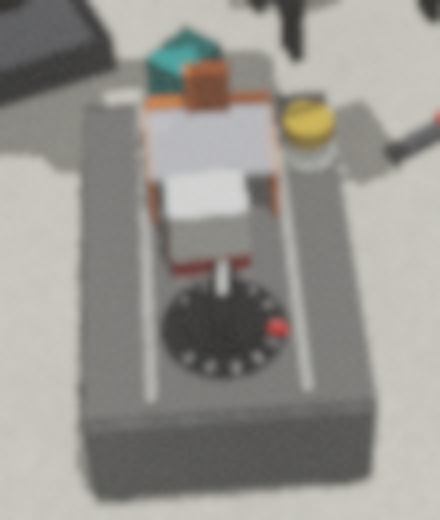

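>>> apply_moves --plan "-0.47 -0.54 -0.16 0 0 0;-0.47 -0.54 -0.16 0 0 0;-0.47 -0.54 -0.16 0 0 0;-0.47 -0.54 -0.16 0 0 0;-0.47 -0.54 -0.16 0 0 0;0 0 0 0 0 0.0162;0 0 0 0 0 0.0162;0 0 0 0 0 0.0162;0 0 0 0 0 0;0 0 0 0 0 0"

```text
time_s: 0.98
position: [0.4898, -0.1174, 0.2624]
tcp_rot: [[0.298, 0.954, -0.0], [0.954, -0.298, 0.0], [0.0, -0.0, -1.0]]
force: [-0.9, -0.2, -0.3]
opening: 1.002
grasp_force: 0.0
```

Run:
```python
from h import *
s=bot.read_state(); print(s["position"],s["tcp_rot"].round(3)); np.savez("s1.npz",**{k:s[k] for k in("position","tcp_rot")})
save("wrist","w1"); im=cv2.imread("pics/w1.png"); cv2.imwrite("pics/w1b.png",cv2.resize(im[0:260,100:420],None,fx=2.3,fy=2.3,interpolation=cv2.INTER_CUBIC))
```

```text
[ 0.48976914 -0.11744111  0.26240824] [[ 0.298  0.954 -0.   ]
 [ 0.954 -0.298  0.   ]
 [ 0.    -0.    -1.   ]]
```

View pics/w1b.png

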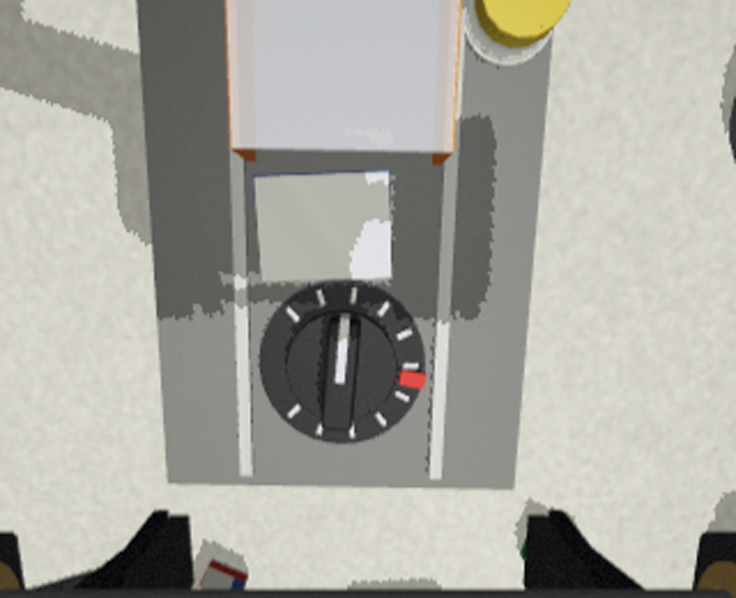

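```bash
cat >> h.py <<'E'
def pk(): # pack frame guess refined
    return PC,PY
E
python3 - <<'E'
from h import *
s=dict(np.load("s1.npz")); w=cam("wrist",s); g=lambda u,z: px2w(w,(u[0]/2.3+100,u[1]/2.3),z)[:2]
A,B=g((168,484),.1),g((515,488),.1); d=(B-A); yaw=np.arctan2(d[1],d[0]); print("near edge",A,B,np.linalg.norm(d),np.degrees(yaw))
R0,R1=g((240,280),.105),g((246,475),.105);R2,R3=g((442,320),.105),g((436,475),.105)
for a,b in((R1,R0),(R3,R2)): e=b-a; print("rail",np.degrees(np.arctan2(e[1],e[0]))-90)
X=np.array([np.cos(yaw),np.sin(yaw)]);Y=np.array([-X[1],X[0]])
C=(A+B)/2+.14*Y; K=C-.075*Y; print("pack",C,"knob",K,"dial",g((343,361),.104))
P0,P1=g((345,315),.136),g((340,382),.136); bar=[g(u,.136) for u in((344,313),(340,430))]
M=g((413,380),.103); ang=lambda v:np.degrees(np.arctan2(v[1],v[0]))
print("pointer ang",ang(P0-P1),ang(bar[0]-bar[1]),"bar mid",sum(bar)/2,"mark ang",ang(M-K),np.linalg.norm(M-K))
box=[g(u,.16) for u in((254,177),(389,172),(391,277),(262,281))]; bc=sum(box)/4; print("box",bc,[np.linalg.norm(box[i]-box[i-1]).round(4) for i in range(4)],ang(box[1]-box[0]),ang(box[2]-box[3]),ang(box[1]-box[2]),"in pack",(bc-C)@X,(bc-C)@Y)
print("off tool from TCP",((np.r_[bc,0]-s["position"])@s["tcp_rot"])[:2]/.05,((np.r_[K,0]-s["position"])@s["tcp_rot"])[:2]/.05)
E
```

```text
near edge [ 0.3862226  -0.12752015] [ 0.55355152 -0.18203206] 0.17598441582406937 -18.044417860460637
rail -18.27809005074195
rail -17.617470819530823
pack [ 0.51325265 -0.02166177] knob [ 0.49002108 -0.09297302] dial [ 0.49020272 -0.0936033 ]
pointer ang 68.04174922158143 70.3540010866658 bar mid [ 0.49043028 -0.09358945] mark ang -33.61279934312167 0.035332510743539824
box [ 0.50248619 -0.03563435] [np.float64(0.037), np.float64(0.0492), np.float64(0.0372), np.float64(0.049)] -15.366160685304298 -15.618391614973314 74.55513840429455 in pack -0.005908861362171947 -0.01662031549984592
off tool from TCP [ 1.63714142 -0.24285126] [ 0.46820917 -0.13874427]
```

>>> apply_moves --plan "0.55 -0.08 0 0 0 -0.0053;0.55 -0.08 0 0 0 0;0.54 -0.08 0 0 0 0;0 0 0 0 0 0;0 0 0.7 0 0 0;0 0 0.7 0 0 0;0 0 0.7 0 0 0;0 0 0.5 0 0 0;0 0 0.22 0 0 0;0 0 0 0 0 0"

```text
time_s: 1.87
position: [0.4993, -0.0351, 0.1186]
tcp_rot: [[0.267, 0.964, -0.007], [0.964, -0.267, 0.002], [-0.0, -0.007, -1.0]]
force: [-0.0, 0.8, -1.3]
opening: 0.999
grasp_force: 0.0
```

>>> apply_moves --plan "0 0 0 0 0 0;0 0 0 0 0 0;0 0 0 0 0 0;0 0 0 0 0 0;0 0 0 0 0 0;0 0 0 0 0 0" --gripper -1

```text
time_s: 2.37
position: [0.5018, -0.0355, 0.1223]
tcp_rot: [[0.269, 0.963, 0.002], [0.963, -0.269, -0.0], [-0.0, 0.002, -1.0]]
force: [-0.1, 0.3, -0.7]
opening: 0.634
grasp_force: 0.0
```

>>> apply_moves --plan "0 0 0 0 0 0;0 0 0 0 0 0;0 0 0 0 0 0;0 0 0 0 0 0;0 0 -0.4 0 0 0;0 0 -0.7 0 0 0;0 0 -0.7 0 0 0;0 0 -0.7 0 0 0;0 0 0 0 0 0"

```text
time_s: 3.12
position: [0.5053, -0.0364, 0.2525]
tcp_rot: [[0.268, 0.963, 0.013], [0.963, -0.268, -0.004], [-0.0, 0.013, -1.0]]
force: [1.4, 0.7, -1.1]
opening: 0.569
grasp_force: 30.0
```

>>> apply_moves --plan "0.4 -0.18 0 0 0 0;0.66 -0.3 0 0 0 0;0.66 -0.3 0 0 0 0;0.66 -0.3 0 0 0 0;0.66 -0.3 0 0 0 0;0.66 -0.3 0 0 0 0;0.66 -0.3 0 0 0 0;0 0 0 0 0 -0.016;0 0 0 0 0 -0.016;0 0 0 0 0 -0.016"

```text
time_s: 3.95
position: [0.4633, 0.2021, 0.2452]
tcp_rot: [[-0.037, 0.999, -0.003], [0.999, 0.037, -0.001], [-0.001, -0.003, -1.0]]
force: [0.3, 0.8, -1.4]
opening: 0.575
grasp_force: 30.0
```

>>> apply_moves --plan "0 0 0 0 0 -0.016;0 0 0 0 0 0;0 0 0 0 0 0"

```text
time_s: 4.2
position: [0.4639, 0.2011, 0.2456]
tcp_rot: [[-0.127, 0.992, -0.002], [0.992, 0.127, -0.0], [-0.0, -0.002, -1.0]]
force: [0.2, -0.1, -1.3]
opening: 0.572
grasp_force: 30.0
```

Run:
```python
from h import *
s=bot.read_state(); print(s["position"],s["tcp_rot"].round(3)); np.savez("s2.npz",**{k:s[k] for k in("position","tcp_rot")})
save("wrist","w2",k=1.5)
```

```text
[0.46390506 0.2011392  0.24555857] [[-0.127  0.992 -0.002]
 [ 0.992  0.127 -0.   ]
 [-0.    -0.002 -1.   ]]
```

View pics/w2.png

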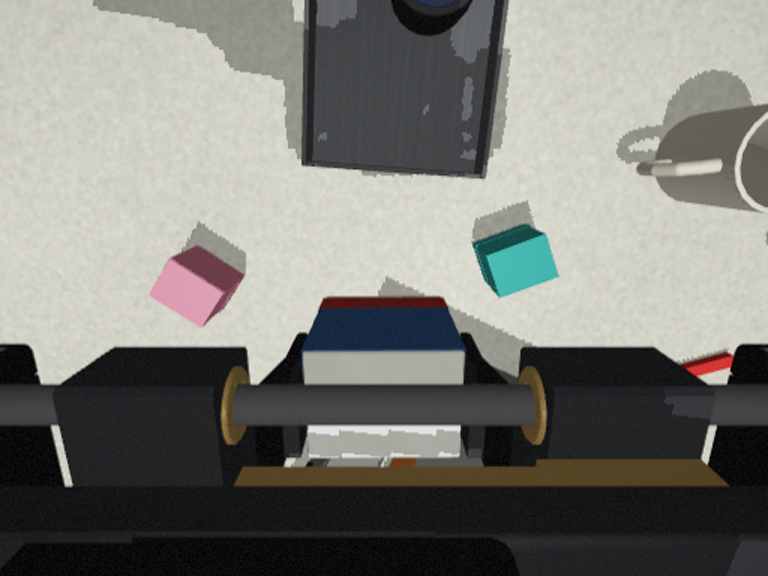

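Run:
```python
from h import *
s=dict(np.load("s2.npz")); w=cam("wrist",s); g=lambda u,z: px2w(w,(u[0]/1.5,u[1]/1.5),z)[:2]
A,B=g((303,164),.038),g((486,178),.038);L=g((309,2),.038);R=g((507,2),.038)
d=B-A;print(A,B,np.linalg.norm(d),np.degrees(np.arctan2(d[1],d[0])),[np.degrees(np.arctan2(v[1],v[0]))-90 for v in(L-A,R-B)])
y=np.radians(np.degrees(np.arctan2(d[1],d[0]))); Y=np.array([-np.sin(y),np.cos(y)])
T=(A+B)/2+.052*Y; print(T,((np.r_[T,0]-s["position"])@s["tcp_rot"])/.05)
```

```text
[0.39035583 0.26486218] [0.53844558 0.27285202] 0.14830512963655884 3.088264493780163 [np.float64(2.25433323203913), np.float64(3.963505486259706)]
[0.46159924 0.32078158] [2.37954397 0.26855114 4.91050938]
```

>>> apply_moves --plan "0.6 0.07 0 0 0 0;0.6 0.07 0 0 0 0;0.6 0.07 0 0 0 0;0.58 0.06 0 0 0 0;0 0 0.4 0 0 0.011;0 0 0.7 0 0 0;0 0 0.7 0 0 0;0 0 0.7 0 0 0;0 0 0.7 0 0 0;0 0 0.4 0 0 0"

```text
time_s: 5.08
position: [0.4605, 0.3199, 0.0628]
tcp_rot: [[-0.059, 0.998, -0.005], [0.998, 0.059, -0.002], [-0.002, -0.005, -1.0]]
force: [-0.4, -0.7, -0.3]
opening: 0.569
grasp_force: 30.0
```

>>> apply_moves --plan "0 0 0.3 0 0 0;0 0 0.2 0 0 0;0 0 0.1 0 0 0;0 0 0.08 0 0 0;0 0 0.06 0 0 0;0 0 0 0 0 0;0 0 0 0 0 0;0 0 0 0 0 0"

```text
time_s: 5.75
position: [0.4631, 0.3212, 0.0304]
tcp_rot: [[-0.061, 0.998, 0.002], [0.998, 0.061, 0.001], [0.001, 0.002, -1.0]]
force: [-0.8, 0.3, -1.1]
opening: 0.574
grasp_force: 30.0
```

>>> apply_moves --plan "0 0 0.03 0 0 0;0 0 0.03 0 0 0;0 0 0.02 0 0 0;0 0 0 0 0 0;0 0 0 0 0 0"

```text
time_s: 6.17
position: [0.4627, 0.3211, 0.0261]
tcp_rot: [[-0.061, 0.998, 0.001], [0.998, 0.061, 0.0], [0.0, 0.001, -1.0]]
force: [-0.6, -0.2, 4.6]
opening: 0.57
grasp_force: 30.0
```

Contact with the floor (+4.6 N). Release and rise.

>>> apply_moves --plan "0 0 0 0 0 0;0 0 0 0 0 0;0 0 0 0 0 0;0 0 0 0 0 0;0 0 0 0 0 0;0 0 0 0 0 0" --gripper 1

```text
time_s: 6.67
position: [0.4625, 0.3209, 0.0254]
tcp_rot: [[-0.061, 0.998, -0.0], [0.998, 0.061, -0.0], [-0.0, -0.0, -1.0]]
force: [0.5, 0.4, -0.5]
opening: 0.934
grasp_force: 0.0
```

>>> apply_moves --plan "0 0 -0.3 0 0 0;0 0 -0.7 0 0 0;0 0 -0.7 0 0 0;0 0 -0.7 0 0 0;0 0 -0.7 0 0 0;0 0 -0.7 0 0 0;0 0 -0.7 0 0 0;0 0 -0.2 0 0 0;0 0 0 0 0 0;0 0 0 0 0 0"

```text
time_s: 7.5
position: [0.4621, 0.3207, 0.2603]
tcp_rot: [[-0.061, 0.998, -0.0], [0.998, 0.061, -0.0], [-0.0, -0.0, -1.0]]
force: [-1.2, 0.2, 0.1]
opening: 1.003
grasp_force: 0.0
```

Run:
```python
from h import *
s=bot.read_state(); P=s["position"];R=s["tcp_rot"];print(P,R.round(3))
a=capture("side")[80:200,90:260,::-1];b=capture("scene")[180:300,330:470,::-1]
cv2.imwrite("pics/chk.png",cv2.resize(np.hstack([a,b]),None,fx=2.5,fy=2.5))
print(((np.array([.4902,-.0934,0])-P)@R)[:2]/.05)
```

```text
[0.46214105 0.32073094 0.26025288] [[-0.061  0.998 -0.   ]
 [ 0.998  0.061 -0.   ]
 [-0.    -0.    -1.   ]]
[-8.3007557   0.05625257]
```

View pics/chk.png

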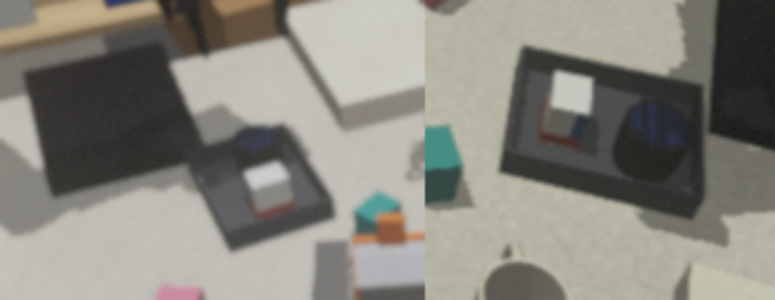

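>>> apply_moves --plan "-0.5 0 0 0 0 0;-0.8 0.01 0 0 0 0;-0.8 0.01 0 0 0 0;-0.8 0.01 0 0 0 0;-0.8 0.01 0 0 0 0;-0.8 0.01 0 0 0 0;-0.8 0.01 0 0 0 0;-0.8 0 0 0 0 0;-0.8 0 0 0 0 0;-0.8 0 0 0 0 0"

```text
time_s: 8.43
position: [0.4874, -0.0646, 0.2583]
tcp_rot: [[-0.061, 0.998, -0.005], [0.998, 0.061, 0.002], [0.002, -0.005, -1.0]]
force: [1.0, -0.5, 0.1]
opening: 1.003
grasp_force: 0.0
```

>>> apply_moves --plan "-0.6 0 0 0 0 0;0 0 0 0 0 0.0163;0 0 0 0 0 0.0163;0 0 0 0 0 0.0163;0 0 0 0 0 0.0163;0 0 0 0 0 0;0 0 0 0 0 0;0 0 0 0 0 0"

```text
time_s: 9.1
position: [0.4902, -0.0928, 0.2593]
tcp_rot: [[0.339, 0.941, -0.003], [0.941, -0.339, 0.001], [0.0, -0.003, -1.0]]
force: [0.7, -0.2, 0.2]
opening: 1.0
grasp_force: 0.0
```

Run:
```python
from h import *
s=bot.read_state(); P=s["position"];R=s["tcp_rot"];print(P,R.round(3),s["joint_positions"].round(1))
print(((np.array([.4902,-.0934,.116])-P)@R)/.05)
```

```text
[ 0.49019587 -0.09279175  0.25932195] [[ 0.339  0.941 -0.003]
 [ 0.941 -0.339  0.001]
 [ 0.    -0.003 -1.   ]] [-23.6  17.9  97.1  -0.   65.1  -3.7]
[-0.01181999  0.01202893  2.86641514]
```

>>> apply_moves --plan "0 0 0.5 0 0 0;0 0 0.7 0 0 0;0 0 0.7 0 0 0;0 0 0.5 0 0 0;0 0 0.3 0 0 0;0 0 0.1 0 0 0;0 0 0.04 0 0 0;0 0 0 0 0 0;0 0 0 0 0 0" --gripper 0

```text
time_s: 9.85
position: [0.4917, -0.0934, 0.1195]
tcp_rot: [[0.341, 0.94, 0.002], [0.94, -0.341, -0.001], [-0.0, 0.002, -1.0]]
force: [0.4, -0.0, -0.3]
opening: 0.509
grasp_force: 0.0
```

>>> apply_moves --plan "0 0 0 0 0 0;0 0 0 0 0 0;0 0 0 0 0 0;0 0 0 0 0 0;0 0 0 0 0 0;0 0 0 0 0 0;0 0 0 0 0 0;0 0 0 0 0 0" --gripper -1

```text
time_s: 10.52
position: [0.4894, -0.0925, 0.1187]
tcp_rot: [[0.341, 0.94, -0.003], [0.94, -0.341, 0.001], [-0.0, -0.003, -1.0]]
force: [-4.5, 0.1, 6.3]
opening: 0.159
grasp_force: 29.7
```

>>> apply_moves --plan "0 0 0 0 0 0.0169;0 0 0 0 0 0.0169;0 0 0 0 0 0.0169;0 0 0 0 0 0.0169;0 0 0 0 0 0.0169;0 0 0 0 0 0.0169;0 0 0 0 0 0.0169;0 0 0 0 0 0.0169;0 0 0 0 0 0.0169;0 0 0 0 0 0.0169"

```text
time_s: 11.35
position: [0.4907, -0.094, 0.1187]
tcp_rot: [[0.988, 0.156, -0.0], [0.156, -0.988, -0.002], [-0.001, 0.002, -1.0]]
force: [-3.1, -3.7, 2.7]
opening: 0.157
grasp_force: 29.8
```

>>> apply_moves --plan "0 0 0 0 0 0.0169;0 0 0 0 0 0.0169;0 0 0 0 0 0.0169;0 0 0 0 0 0.0169;0 0 0 0 0 0.0169;0 0 0 0 0 0.0169;0 0 0 0 0 0.0169;0 0 0 0 0 0;0 0 0 0 0 0;0 0 0 0 0 0"

```text
time_s: 12.18
position: [0.4904, -0.0953, 0.1187]
tcp_rot: [[0.836, -0.549, -0.001], [-0.549, -0.836, -0.004], [0.001, 0.004, -1.0]]
force: [-4.0, -6.7, 1.8]
opening: 0.155
grasp_force: 29.8
```

>>> apply_moves --plan "0 0 0 0 0 0;0 0 0 0 0 0;0 0 0 0 0 0;0 0 0 0 0 0;0 0 -0.5 0 0 0;0 0 -0.8 0 0 0;0 0 -0.8 0 0 0;0 0 -0.8 0 0 0;0 0 0 0 0 0;0 0 0 0 0 0" --gripper 0.4

```text
time_s: 13.02
position: [0.4925, -0.0934, 0.2662]
tcp_rot: [[0.835, -0.55, 0.007], [-0.55, -0.835, -0.003], [0.007, -0.001, -1.0]]
force: [-0.1, 0.2, -0.4]
opening: 0.692
grasp_force: 0.0
```

Run:
```python
from h import *
s=bot.read_state(); P=s["position"];R=s["tcp_rot"];print(P,R.round(3),s["joint_positions"].round(1)); np.savez("s3.npz",**{k:s[k] for k in("position","tcp_rot")})
save("wrist","w3",(160,80,360,280),3)
```

```text
[ 0.49254397 -0.09344479  0.26616734] [[ 0.835 -0.55   0.007]
 [-0.55  -0.835 -0.003]
 [ 0.007 -0.001 -1.   ]] [-23.5  17.4  96.7   0.   65.6  99.8]
```

View pics/w3.png

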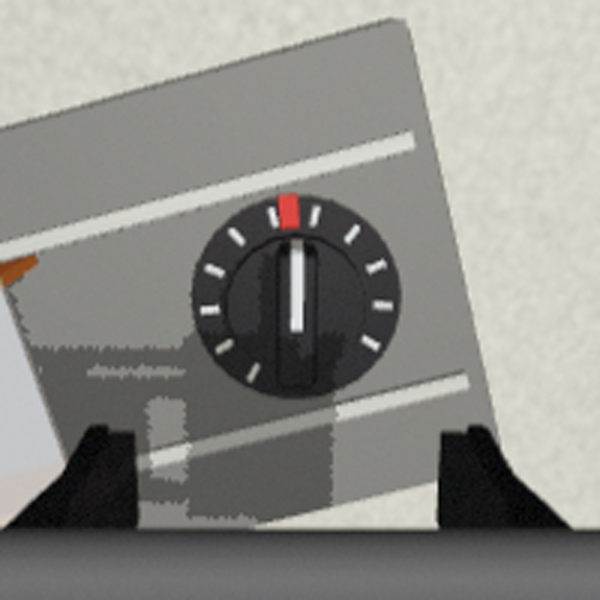

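Run:
```python
from h import *
s=dict(np.load("s3.npz")); w=cam("wrist",s); g=lambda u,z: px2w(w,(u[0]/3+160,u[1]/3+80),z)[:2]
ang=lambda v:np.degrees(np.arctan2(v[1],v[0]))
im=cv2.imread("pics/w3.png").astype(int); b,gr,r=im[...,0],im[...,1],im[...,2]
m=((r>150)&(gr<110)&(b<110)); v,u=np.nonzero(m); mc=(u.mean(),v.mean())
pm=((r>190)&(gr>190)&(b>190)); pm[:235]=0;pm[345:]=0;pm[:,:280]=0;pm[:,315:]=0; v2,u2=np.nonzero(pm)
L=cv2.fitLine(np.c_[u2,v2].astype(np.float32),2,0,.01,.01).ravel(); a,bb=L[2:]+40*L[:2],L[2:]-40*L[:2]
if a[1]>bb[1]: a,bb=bb,a
M=g(mc,.103); pa=ang(g(a,.136)-g(bb,.136))
# dial circle: fit dark dial outline by eye
for c in((296,296),(298,296),(294,296)):
    C=g(c,.104); print("dial",C,"mark",ang(M-C),np.linalg.norm(M-C))
print("pointer",pa,mc, "axis prior",ang(M-np.array([.4902,-.0934])))
D=cv2.minAreaRect(np.c_[u,v].astype(np.float32)); print(D, g((288,196),.103),ang(g((288,196),.103)-g((290,229),.103)))
mb=[g(p,.136) for p in((297,243),(297,387))];print("bar mid",sum(mb)/2)
```

```text
dial [ 0.49007374 -0.09633137] mark -27.48499202018839 0.03214027409872785
dial [ 0.48966    -0.09696003] mark -26.15382856725607 0.03222587434549608
dial [ 0.49048747 -0.09570272] mark -28.82254829306695 0.03207210926275927
pointer -33.28991497110604 (np.float64(287.26766917293236), np.float64(210.5924812030075)) axis prior -32.038952093206625
((148.98300170898438, 237.9143524169922), (35.484840393066406, 305.90057373046875), 78.76555633544922) [ 0.52289585 -0.11432215] -29.854011290326522
bar mid [ 0.49021816 -0.09648967]
```

```bash
cat > fit.py <<'E'
from h import *
from scipy.optimize import least_squares
def fit(im,w):
    ang=lambda v:np.degrees(np.arctan2(v[1],v[0]))
    im=im.astype(int); r,g,b=im[...,0],im[...,1],im[...,2]
    c0=np.array([.4902,-.0945])
    def blobs(m):
        n,l,st,ce=cv2.connectedComponentsWithStats(m.astype(np.uint8)); return [(ce[i],st[i]) for i in range(1,n)]
    red=[px2w(w,c,.1035)[:2] for c,st in blobs((r>150)&(g<110)&(b<110)) if st[4]>25]
    red=[p for p in red if .02<np.linalg.norm(p-c0)<.05]
    t=[px2w(w,c,.1025)[:2] for c,st in blobs((np.minimum(np.minimum(r,g),b)>125)) if 3<=st[4]<60]
    t=np.array([p for p in t if .024<np.linalg.norm(p-c0)<.042])
    f=least_squares(lambda q:np.hypot(*(t-q[:2]).T)-q[2],[*c0,.034],loss="soft_l1",f_scale=.0007)
    C=f.x[:2]; print("centre",f.x.round(4),"n",len(t),"res mm",(f.fun*1e3).round(1))
    a=np.sort([ang(p-C) for p in t]); print("ticks",a.round(1))
    for p in red: print("mark",ang(p-C).round(2),np.linalg.norm(p-C).round(4))
E
python3 - <<'E'
from fit import *
for n in(1,):
    s=dict(np.load("s1.npz")); fit(cv2.imread("pics/w1.png")[:,:,::-1],cam("wrist",s))
s=bot.read_state(); print(s["position"]); fit(capture("wrist"),cam("wrist",s))
E
```

```text
centre [ 0.4889 -0.0941  0.0331] n 11 res mm [ 0.5  0.1 -0.2 -0.2  0.1 -0.2 -0.  -0.6 -0.4  0.5  0.5]
ticks [-153.5 -126.4  -99.   -71.5  -45.   -18.5    8.9   35.8   62.5   89.1
  116.2]
mark -28.48 0.0346
[ 0.49096949 -0.09284132  0.26411633]
centre [ 0.4888 -0.0952  0.0328] n 11 res mm [-0.  -0.2  0.1  0.2  0.  -0.1  0.   0.1  0.  -0.1  0. ]
ticks [-153.4 -127.   -99.   -72.4  -44.9  -18.1    8.7   36.3   62.5   89.7
  116.2]
mark -28.27 0.0346
```

>>> apply_moves --plan "0 0.03 0.5 0 0 0;0 0 0.8 0 0 0;0 0 0.8 0 0 0;0 0 0.5 0 0 0;0 0 0.2 0 0 0;0 0 0.1 0 0 0;0 0 0 0 0 0;0 0 0 0 0 0"

```text
time_s: 13.78
position: [0.4897, -0.0942, 0.1179]
tcp_rot: [[0.835, -0.551, -0.001], [-0.551, -0.835, 0.001], [-0.002, 0.0, -1.0]]
force: [0.6, 0.4, 0.4]
opening: 0.698
grasp_force: 0.0
```

>>> apply_moves --plan "0 0 0 0 0 0;0 0 0 0 0 0;0 0 0 0 0 0;0 0 0 0 0 0;0 0 0 0 0 0;0 0 0 0 0 0;0 0 0 0 0 -0.0068;0 0 0 0 0 -0.0068;0 0 0 0 0 0;0 0 0 0 0 0" --gripper -1

```text
time_s: 14.62
position: [0.49, -0.095, 0.1187]
tcp_rot: [[0.878, -0.478, 0.0], [-0.478, -0.878, -0.001], [0.001, 0.001, -1.0]]
force: [-1.8, -3.9, 1.3]
opening: 0.157
grasp_force: 29.7
```

>>> apply_moves --plan "0 0 0 0 0 0;0 0 0 0 0 0;0 0 0 0 0 0;0 0 0 0 0 0;0 0 -0.5 0 0 0;0 0 -0.8 0 0 0;0 0 -0.8 0 0 0;0 0 -0.8 0 0 0;0 0 0 0 0 0;0 0 0 0 0 0" --gripper 0.4

```text
time_s: 15.45
position: [0.4915, -0.0947, 0.2661]
tcp_rot: [[0.879, -0.477, 0.006], [-0.477, -0.879, -0.002], [0.007, -0.001, -1.0]]
force: [-0.4, 0.6, -1.3]
opening: 0.693
grasp_force: 0.0
```

Run:
```python
from fit import *
capture("side");capture("side")
s=bot.read_state(); print(s["position"],s["tcp_rot"].round(3)); im=capture("wrist"); w=cam("wrist",s); fit(im,w)
cv2.imwrite("pics/w4.png",im[:,:,::-1])
m=(im.min(2)>150).astype(np.uint8); n,l,st,ce=cv2.connectedComponentsWithStats(m)
for i in range(1,n):
    P=px2w(w,ce[i],.136)[:2]
    if np.hypot(*(P-[.489,-.095]))<.02 and st[i,4]>30:
        v,u=np.nonzero(l==i); L=cv2.fitLine(np.c_[u,v].astype(np.float32),2,0,.01,.01).ravel()
        a,b=[px2w(w,L[2:]+k*L[:2],.136)[:2] for k in(15,-15)]; d=a-b; print("pointer",np.degrees(np.arctan2(d[1],d[0])),st[i])
```

```text
[ 0.48911669 -0.09377471  0.26285454] [[ 0.879 -0.477 -0.002]
 [-0.477 -0.879  0.001]
 [-0.002 -0.    -1.   ]]
centre [ 0.4889 -0.0949  0.033 ] n 11 res mm [-0.2 -0.   0.1  0.1 -0.2  0.2  0.   0.1  0.3 -0.3 -0.1]
ticks [-153.3 -126.5  -99.4  -72.6  -45.6  -18.5    8.3   35.8   63.3   89.7
  116.6]
mark -28.54 0.0342
pointer 151.61527681343458 [255 160   4  28 109]
```

>>> apply_moves --plan "0 0 0 0 0 -0.0139;0 0 0 0 0 -0.0139;0 -0.6 0 0 0 0;0 -0.7 0 0 0 0;0 -0.7 0 0 0 0;0 -0.6 0 0 0 0;0 -0.5 0 0 0 0;0 0 0 0 0 0;0 0 0 0 0 0;0 0 0 0 0 0" --gripper 0.6

```text
time_s: 16.43
position: [0.5381, 0.0524, 0.2619]
tcp_rot: [[0.948, -0.317, -0.004], [-0.317, -0.948, -0.0], [-0.003, 0.001, -1.0]]
force: [0.3, 0.4, -0.2]
opening: 0.802
grasp_force: 0.0
```

Run:
```python
from h import *
s=bot.read_state(); print(s["position"],s["tcp_rot"].round(3)); 
a=capture("side")[80:280,170:330,::-1]; b=capture("wrist")[:,:,::-1]; b=cv2.resize(b[100:300,130:380],(250,200))
cv2.imwrite("pics/tab.png",cv2.resize(np.hstack([a,b]),None,fx=1.9,fy=1.9))
```

```text
[0.53811829 0.05241251 0.26192927] [[ 0.948 -0.317 -0.004]
 [-0.317 -0.948 -0.   ]
 [-0.003  0.001 -1.   ]]
```

View pics/tab.png

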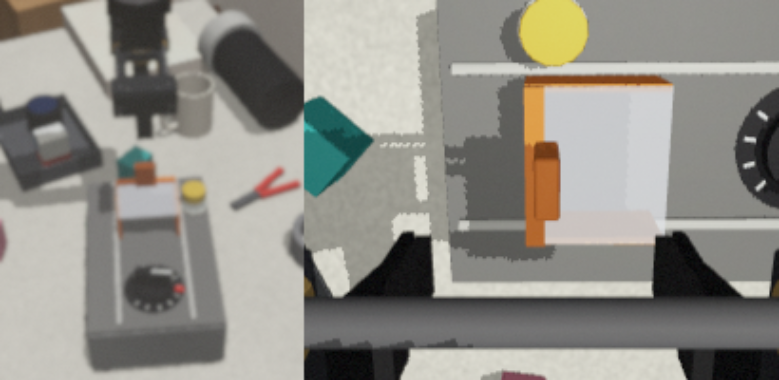

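>>> apply_moves --plan "0 0 0.5 0 0 0;0 0 0.6 0 0 0;0 0 0.6 0 0 0;0 0 0.3 0 0 0;0 0 0.15 0 0 0;0 0 0.03 0 0 0;0 0 0 0 0 0;0 0 0 0 0 0"

```text
time_s: 17.2
position: [0.5402, 0.0521, 0.1557]
tcp_rot: [[0.948, -0.318, 0.003], [-0.318, -0.948, -0.0], [0.002, -0.001, -1.0]]
force: [0.8, -0.0, -0.0]
opening: 0.8
grasp_force: 0.0
```

>>> apply_moves --plan "0 0 0 0 0 0;0 0 0 0 0 0;0 0 0 0 0 0;0 0 0 0 0 0;0 0 0 0 0 0;0 0 0 0 0 0;0 0 0 0 0 0;0 0 0 0 0 0;0 0 0 0 0 0" --gripper -1

```text
time_s: 17.95
position: [0.5392, 0.0526, 0.1545]
tcp_rot: [[0.948, -0.317, -0.0], [-0.317, -0.948, -0.0], [-0.0, 0.0, -1.0]]
force: [0.4, -0.0, 0.4]
opening: 0.205
grasp_force: 0.0
```

>>> apply_moves --plan "0 0 0 0 0 0;0 0 0 0 0 0;0 0 0 0 0 0;0 0 0 0 0 0;0 0.2 0 0 0 0;0 0.4 0 0 0 0;0 0.4 0 0 0 0;0 0.4 0 0 0 0;0 0.4 0 0 0 0;0 0.4 0 0 0 0"

```text
time_s: 18.78
position: [0.5044, -0.052, 0.1545]
tcp_rot: [[0.948, -0.318, 0.002], [-0.318, -0.948, 0.002], [0.001, -0.002, -1.0]]
force: [1.6, 2.7, -2.1]
opening: 0.141
grasp_force: 30.0
```

>>> apply_moves --plan "0 0.15 0 0 0 0;0 0.1 0 0 0 0;0 0.06 0 0 0 0;0 0 0 0 0 0;0 0 0 0 0 0"

```text
time_s: 19.2
position: [0.4995, -0.0668, 0.1545]
tcp_rot: [[0.949, -0.316, 0.0], [-0.316, -0.949, -0.002], [0.001, 0.001, -1.0]]
force: [0.7, -2.7, -1.9]
opening: 0.134
grasp_force: 30.0
```

>>> apply_moves --plan "0 0.04 0 0 0 0;0 0 0 0 0 0;0 0.04 0 0 0 0;0 0 0 0 0 0;0 0 0 0 0 0"

```text
time_s: 19.62
position: [0.4985, -0.0699, 0.1545]
tcp_rot: [[0.948, -0.317, 0.001], [-0.317, -0.948, 0.0], [0.001, -0.0, -1.0]]
force: [3.4, 2.0, -3.7]
opening: 0.135
grasp_force: 30.0
```

>>> apply_moves --plan "0 0.04 0 0 0 0;0 0 0 0 0 0;0 0.04 0 0 0 0;0 0 0 0 0 0;0 0 0 0 0 0"

```text
time_s: 20.03
position: [0.4983, -0.0705, 0.1546]
tcp_rot: [[0.948, -0.32, 0.003], [-0.32, -0.947, 0.006], [0.001, -0.007, -1.0]]
force: [8.7, 13.7, -4.1]
opening: 0.133
grasp_force: 30.0
```

>>> apply_moves --plan "0 -0.06 0 0 0 0;0 0 0 0 0 0;0 0 0 0 0 0;0 0 0 0 0 0;0 0 0 0 0 0;0 0 -0.5 0 0 0;0 0 -0.8 0 0 0;0 0 -0.8 0 0 0;0 0 0 0 0 0;0 0 0 0 0 0" --gripper 0.5

```text
time_s: 20.87
position: [0.4992, -0.0721, 0.2622]
tcp_rot: [[0.948, -0.318, 0.006], [-0.318, -0.948, -0.003], [0.006, 0.001, -1.0]]
force: [-0.3, -0.7, -0.6]
opening: 0.729
grasp_force: 0.0
```

Run:
```python
from fit import *
capture("scene")
s=bot.read_state(); print(s["position"],s["opening"]); 
a=capture("side")[90:280,150:330,::-1]; im=capture("wrist"); b=cv2.resize(im[60:260,130:380,::-1],(237,190))
cv2.imwrite("pics/end.png",cv2.resize(np.hstack([a,b]),None,fx=1.9,fy=1.9,interpolation=cv2.INTER_CUBIC))
```

```text
[ 0.49766835 -0.07149889  0.26027378] 0.7404084089032157
```

View pics/end.png

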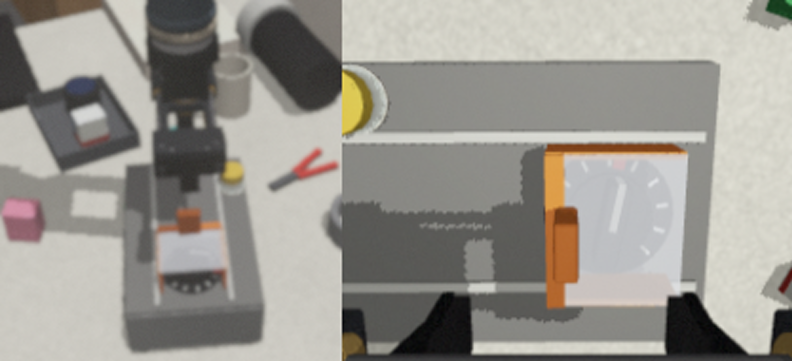

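```bash
python3 -c "
from rig import bot
print(bot.hand_in())"
```

```text
the job is handed in; nothing more can be done
None
```

The job is handed in at about 21 s on the robot's clock, with no verdict returned: the knob pointer measured within about 0.2° of the red mark, the lock guard is against its end stop over the knob (about 130 mm of travel), and the pin box stands upright in the tray's free half.

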